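Screw the filler plug into the bench steam cleaner

TASK

Close the jeweller's steam cleaner: take the filler plug out of its wooden rest and set it upright in the filler neck, back it off (counter-clockwise) with light pressure until its pins drop into the thread starts, then run it in clockwise until its flange lies flat on the neck's rim, and let go. Go by feel: never force the plug against the neck, and leave the other things on the bench where they are.

Things in the scene. Friction and masses are not known exactly. Their poses are not given: they have to be found in the camera images.
- plug_handle (a point): Centre of the upright bar handle on the loose metal plug (0.22 kg): bar 46 mm long along this point's x, 14 mm thick along its y, 34 mm high, this point half-way up, 17 mm above the top of the round flange (62 mm diameter, 6 mm thick) that it stands on. z is up along the plug's axis. At the start the plug stands upright in its wooden rest.
- plug_flange (a point): Centre of the underside of the same plug's flange, on its axis, 23 mm below plug_handle, same axes. Below it is the stem, 33 mm diameter, tapering to a 16 mm nose that ends 34 mm under the flange.
- plug_pins (a point): Point on the same plug's axis at the level of its pins, 17.8 mm under the flange's underside: three steel pins, 6 mm thick, 120 degrees apart (one along this point's +x), stick out sideways from the stem to 45 mm across.
- neck_mouth (a point): Centre of the filler neck's mouth, level with its flat rim (62 mm outside, 50 mm inside diameter); z up. The upright neck is part of the steam cleaner, a fixed steel casing 200 x 220 x 100 mm; it stands on the casing's top, 30 mm from the middle towards this point's -x.
- ledge_ring (a point): Neck axis 6 mm below the rim: level of three flat ledges (36 mm clear bore) parted by three openings, the thread starts, 120 deg apart, 28 deg wide (a pin spans 17). Their angle is NOT tied to these axes, differs each time and must be felt. Pins on the ledges: flange 15 mm above the rim; dropped in the starts: about 4 mm. Just counter-clockwise of each start is a solid nib 12 deg wide, 3 mm above the ledges.
- neck_foot (a point): Neck axis at the casing's top. Seen from above, pins on the ledges jam on the nibs clockwise, reach the starts counter-clockwise within 120 deg; once in, more counter-clockwise jams (if it jams before dropping, a touch clockwise drops it). Then clockwise runs in: 5.3 mm down per rad, 1.4 mm axial play, flange on rim after 0.7 to 1.2 rad, tight 0.3 rad on. Jams give way 4 N m/rad; over 35 N (0.7 N m) harms.
- rest_top (a point): Centre of the top face of the plug's wooden rest, a fixed block 85 x 85 x 45 mm with a 50 mm hole 40 mm deep in which the plug's stem hangs, flange on the block's top.
- stonebox_mid (a point): Bystander: middle of an open clear box 55 x 55 x 26 mm holding a 40 mm amber glass ball. Leave alone.
- stickpot_mid (a point): Bystander: middle of a glass pot 72 mm wide, 85 mm high, with wooden sticks to 120 mm height. Leave alone.
- ringstand_mid (a point): Bystander: middle of a white ceramic stand 72 mm wide, 70 mm high. Leave alone.
Things that resemble listed ones, but are neither listed nor needed, are in the scene too. What is shaped like the part that bears plug_handle but red or yellow is not meant.

How it is judged:
By the outcome, as a careful person would: the job done as asked, in the order asked, and still so for the second after the job is handed in, with the robot touching nothing.
It also fails if it takes over 67 s, if anything falls off the work surface, if the arm or the gripper's body presses on something with over 40 N, if the wrist force passes 120 N, or if a joint passes its speed limit or range.

ROBOT

A 7-joint arm with a two-finger parallel gripper is mounted at the origin on the work surface. World frame = base frame: x ahead of the robot, y to its left, z up, the work surface at z = 0. Lengths are in m, angles in rad, forces in N, time in s.
With the tool pointing down it reaches from about 0.4 to 0.875 m from the base axis. Payload 4.4 kg.
Tool frame: the origin (TCP) lies on the front face of the gripper's body, between the roots of the fingers; the fingertips stand finger_overhang ahead of it and the grasp point (between the pads) lies 54 mm ahead of it (finger_overhang is the distance from the TCP to the fingertips, in m); x points along the fingers, z is the direction in which the jaws open and shut, and the axes are right-handed (so a half turn about x gives the same grasp; the last joint's range is limited). The gripper opens to 85 mm and grips with 20 to 120 N. Pads are 22 mm wide; open, the fingers measure 114 mm over their backs; the gripper's body (76 mm by 85 mm) begins 54 mm behind the grasp point. The pads swing forward as they close: fully open they stand 13 mm farther back than shut.
Start: joints at [-1.297, 0.628, 0.038, 1.517, -0.027, 0.996, -0.02], TCP at [0.217, 0.613, 0.304] pointing down, gripper open.
Joint ranges: [-3.06, 3.06], [-0.37, 2.12], [-1.25, 1.32], [0.18, 2.47], [-1.1, 4.24], [0.23, 1.98], [-2.94, 2.94]. Speed limits (rad/s): [2.57, 2.57, 3.14, 3.14, 3.14, 3.14, 3.14].

INTERFACE

Orientations are given as a rotation vector (axis times angle).
In Python, from workcell import get_state, snapshot, job_done, finger_overhang gives the robot as it stands.
- The arm moves only by the tool carry_out, never from a script. Its argument "commands" is a list of rows, each a list of 3 entries, a list of its own where there are three numbers: the opening, from 0 (shut) to 1 (fully open), then the shift along the tool's x, y, z in m, then the turn, a rotation vector about the tool's x, y, z in degrees. A call has 1 to 8 rows; each row shifts and turns the pose as measured when the row begins, along the tool's axes as they then stand; what a row does not reach is not made up. A row lasts 1/10 s, in which the tool goes at most 50 mm and 8.59 degrees, less where a joint would pass 70% of its speed; a pose out of reach is approached as far as the arm can. A call with a gripper value outside its range is refused whole. The fingers move at their own pace and stop on an object; "newtons" is the grip in N (left out, the last holds). Time passes only in rows, so rows that do not move let the fingers close. It gives the time, the measured TCP pose, the force and the opening at its end, in the units of the state.
- get_state(): the state, without advancing time (a new reading comes with each control period).
- snapshot(name): name is "scene" or "top" or "wrist"; returns a dict with "pixels" (384x512x3 uint8, red, green, blue), "fx", "fy", "cx", "cy" (pixels), "R" (3x3) and "t" (3): a world point X has camera coordinates R X + t. Camera axes: x right, y down, z forward; pixel columns grow to the right and rows downward; lengths in m; the calibration is good to about 2 mm. A picture is of the moment at which its call begins. There is no depth.
- job_done(): hands the job in, once; it reports no verdict.
The state is a dict: "clock": time; "qpos": joint angles; "dq": joint speeds; "joint_torque": joint torques, N m; "tool_pos": TCP position; "eef_rot": TCP orientation; "ft_force": force on the tool from outside, world axes, zero at the start; "torque": the same for the moment, N m; "gripper_width": finger opening in m.
Only numpy, scipy, OpenCV 4.12 (cv2) and the standard library are available. Lean on these libraries where they do the work, as an engineer would, in place of code of your own. Each camera call takes 0.05 s, during which the arm holds its last target.

## Working session

There is one attempt and no reset: what is moved stays moved. The work goes in short steps, Python scripts to look and compute and a tool call to move; the robot and the scene stay as the last step left them, time stands still between calls to the robot, and variables do not carry over. Pictures are saved under pics/ and viewed, and the job is handed in when it is done.

Besides the shell and the picture viewer there is one more tool, called after "Request:" by a JSON object that holds its "fn" and its "kwargs". carry_out: Moves the arm, as the interface text tells. Its arguments: {"type":"object","properties":{"commands":{"type":"array","items":{"type":"array"}},"newtons":{"type":"number"}},"required":["commands"]}

```bash
mkdir -p pics; cat > h.py <<'E'
from workcell import get_state, snapshot, job_done, finger_overhang
import numpy as np, cv2
from scipy.spatial.transform import Rotation as Ro
def snap(n,f):
    s=snapshot(n); cv2.imwrite('pics/'+f,s['pixels'][:,:,::-1]); np.save('pics/'+f+'.npy',{k:s[k] for k in s},allow_pickle=True); return s
def load(f): return np.load('pics/'+f+'.npy',allow_pickle=True).item()
def ray(s,u,v):
    R=np.array(s['R']);t=np.array(s['t']); c=-R.T@t
    d=R.T@np.array([(u-s['cx'])/s['fx'],(v-s['cy'])/s['fy'],1]); return c,d
def atz(s,u,v,z):
    c,d=ray(s,u,v); return c+d*(z-c[2])/d[2]
def proj(s,X):
    p=np.array(s['R'])@np.array(X)+np.array(s['t']); return np.array([s['fx']*p[0]/p[2]+s['cx'],s['fy']*p[1]/p[2]+s['cy']])
def crop(f,g,x0,y0,x1,y1,k):
    im=cv2.imread('pics/'+f)[y0:y1,x0:x1]; cv2.imwrite('pics/'+g,cv2.resize(im,None,fx=k,fy=k,interpolation=cv2.INTER_CUBIC))
E
python3 - <<'E'
from h import *
np.set_printoptions(precision=4,suppress=True)
s=get_state(); print(s, finger_overhang)
print(Ro.from_rotvec(s['eef_rot']).as_matrix())
for n in ['scene','top','wrist']:
    c=snap(n,n+'0.png'); print(n,c['fx'],c['cx'],c['cy'],-np.array(c['R']).T@c['t'])
E
```

```text
{'clock': 0.0, 'qpos': array([-1.2968,  0.6293,  0.0384,  1.5184, -0.027 ,  0.9963, -0.02  ]), 'dq': array([-0.0013, -0.0014,  0.0008,  0.0017,  0.0018,  0.0008,  0.0013]), 'joint_torque': array([  0.0007, -56.3412,   1.2261, -19.3446,   0.0109,   0.0103,
         0.    ]), 'tool_pos': array([0.2165, 0.6124, 0.303 ]), 'eef_rot': array([-0.9564,  1.3526,  0.9547]), 'ft_force': array([-0.1448,  0.581 , -0.2337]), 'torque': array([-0.035 , -0.0116, -0.0022]), 'gripper_width': 0.08499419980144701} 0.0726
[[-0.0006 -0.9428  0.3333]
 [-0.0017  0.3333  0.9428]
 [-1.     -0.     -0.0018]]
scene 471.41483283991823 252.23021939473995 192.68396526102893 [ 0.8114 -0.4811  0.7911]
top 396.63305575145984 262.6879885245428 189.79780299807956 [0.535  0.0073 0.9606]
wrist 335.709847203003 255.52141791625832 189.54361202814079 [0.1512 0.6364 0.3732]
```

View pics/scene0.png

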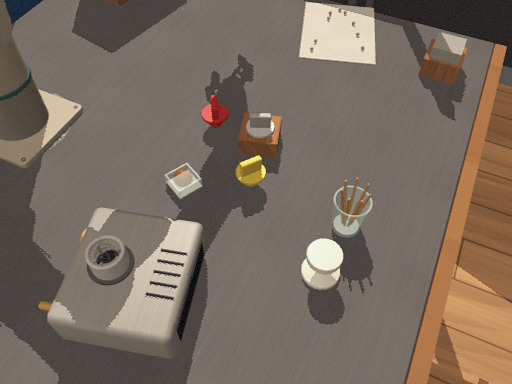

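View pics/top0.png

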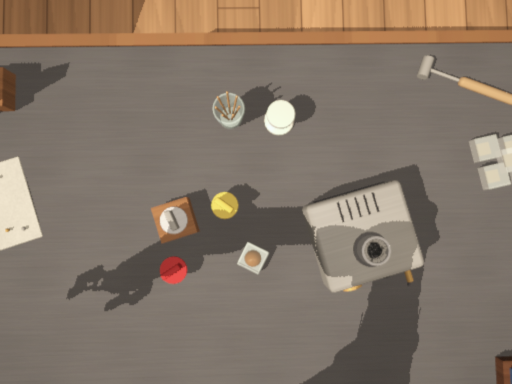

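View pics/wrist0.png

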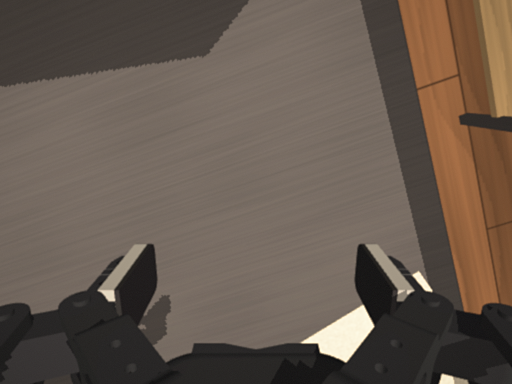

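The grey plug in its wooden rest is at scene (260,125), top (173,219). The red one (214,110) and yellow one (251,170) are decoys. A second wooden block holding something grey is at scene (445,58). The neck is at scene (108,258), top (375,250). I'll enlarge these to confirm.

```bash
python3 - <<'E'
from h import *
crop('scene0.png','c1.png',200,80,320,200,5)
crop('top0.png','c2.png',140,185,210,255,8)
crop('top0.png','c3.png',300,180,430,300,5)
crop('scene0.png','c4.png',50,200,220,360,4)
a=cv2.imread('pics/scene0.png')[20:100,400:500]; cv2.imwrite('pics/c5.png',cv2.resize(a,None,fx=4,fy=4))
E
```

```text
(no output)
```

View pics/c1.png

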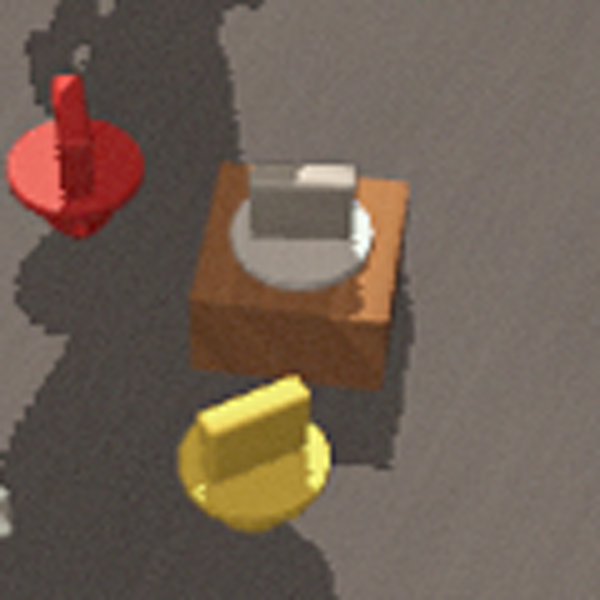

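View pics/c2.png

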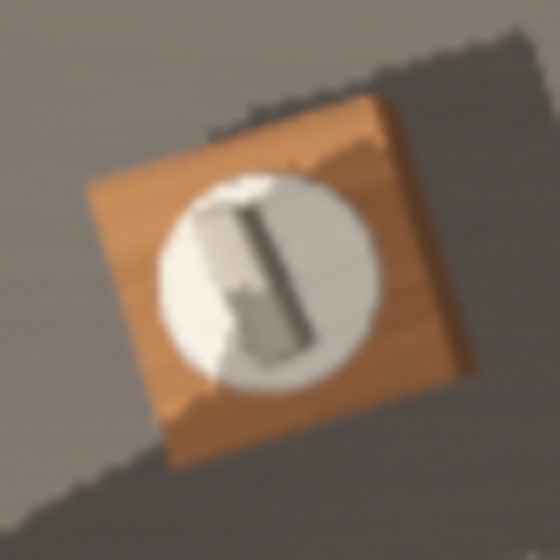

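View pics/c3.png

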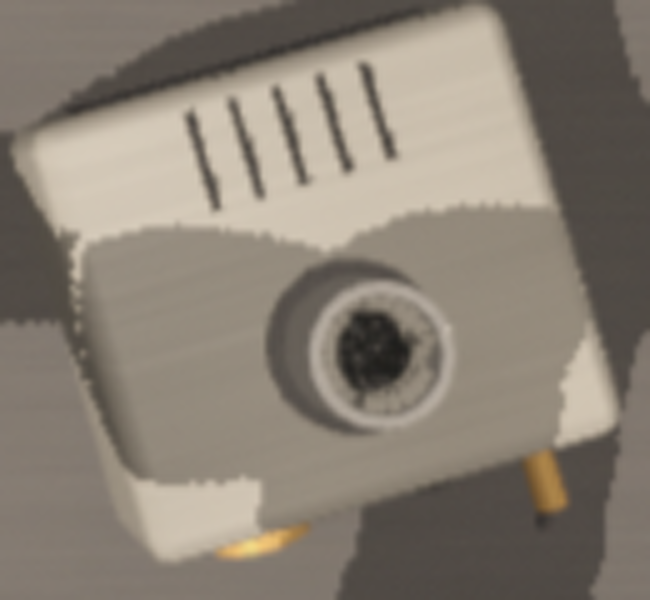

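View pics/c4.png

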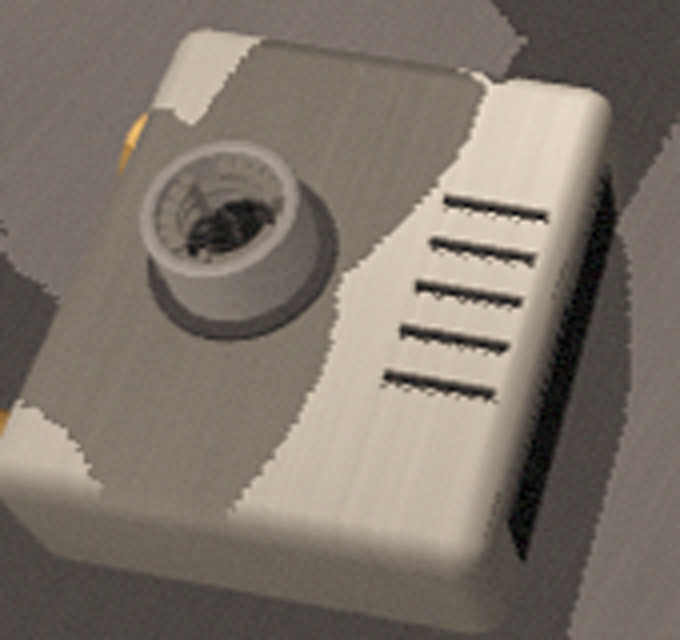

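View pics/c5.png

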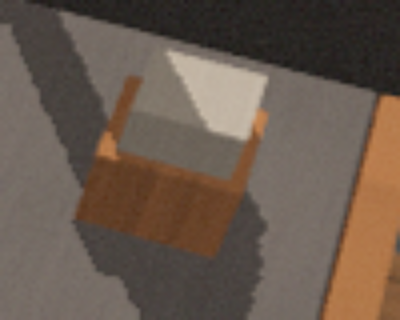

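```bash
cat >> h.py <<'E'
def tri(l):
    A=[];b=[]
    for s,u,v in l:
        c,d=ray(s,u,v); d=d/np.linalg.norm(d); P=np.eye(3)-np.outer(d,d); A.append(P); b.append(P@c)
    X=np.linalg.lstsq(np.vstack(A),np.hstack(b),rcond=None)[0]
    return X,[np.linalg.norm(proj(s,X)-[u,v]) for s,u,v in l]
E
python3 - <<'E'
from h import *
np.set_printoptions(precision=4,suppress=True)
t=load('top0.png');s=load('scene0.png')
T=lambda u,v,x0,y0,k:((u)/k+x0-.0,(v)/k+y0)
print('flange top',atz(t,*T(269,283,140,185,8),.051), atz(s,*T(301,236,200,80,5),.051))
print('handle top',atz(t,*T(246,284,140,185,8),.085), atz(s,*T(302,175,200,80,5),.085))
print(tri([(t,*T(269,283,140,185,8)),(s,*T(301,236,200,80,5))]))
# handle dir
a=atz(t,*T(216,211,140,185,8),.085);b=atz(t,*T(275,356,140,185,8),.085);print(a,b,np.linalg.norm(a-b),np.degrees(np.arctan2(*(b-a)[1::-1])))
a=atz(s,*T(250,178,200,80,5),.085);b=atz(s,*T(355,175,200,80,5),.085);print(a,b,np.linalg.norm(a-b),np.degrees(np.arctan2(*(b-a)[1::-1])))
print('neck',tri([(t,*T(382,355,300,180,5)),(s,*T(220,210,50,200,4))]))
for z in(.12,.13,.14,.15):print(z,atz(t,*T(382,355,300,180,5),z),atz(s,*T(220,210,50,200,4),z))
E
```

```text
flange top [0.5227 0.1869 0.051 ] [0.5266 0.1838 0.051 ]
handle top [0.523  0.1865 0.085 ] [0.5252 0.1861 0.085 ]
(array([0.5235, 0.1885, 0.0452]), [np.float64(0.4375110011548035), np.float64(0.45689908578794053)])
[0.5431 0.1945 0.085 ] [0.5032 0.1787 0.085 ] 0.04291334837960318 -158.47141177790334
[0.5061 0.1749 0.085 ] [0.5454 0.1958 0.085 ] 0.04456831989947063 27.92366006985896
neck (array([ 0.4522, -0.2476,  0.1376]), [np.float64(0.4925524181807851), np.float64(0.6537717060484116)])
0.12 [ 0.4496 -0.2537  0.12  ] [ 0.4434 -0.2408  0.12  ]
0.13 [ 0.4506 -0.2506  0.13  ] [ 0.4489 -0.2444  0.13  ]
0.14 [ 0.4516 -0.2475  0.14  ] [ 0.4544 -0.248   0.14  ]
0.15 [ 0.4526 -0.2444  0.15  ] [ 0.4599 -0.2516  0.15  ]
```

```bash
cat >> h.py <<'E'
def st():
    s=get_state(); M=Ro.from_rotvec(s['eef_rot']).as_matrix()
    yaw=np.degrees(np.arctan2(M[1,2],M[0,2])); 
    print('t',round(s['clock'],2),'p',np.round(s['tool_pos'],4),'yaw %.1f'%yaw,'tilt',np.round(M[:,0],3),'F',np.round(s['ft_force'],1),'Tq',np.round(s['torque'],2),'w %.4f'%s['gripper_width'],'q7 %.2f'%s['qpos'][6])
    return s,M,yaw
def plan(p,yaw,n,o):
    """rows to reach TCP p, jaw yaw (deg), given as pure-vertical tool, straight line, cw-positive turn; also fixes tilt in row 1"""
    s,M,y0=st(); P=np.array(s['tool_pos']); p=np.array(p,float)
    dy=yaw-y0
    Mt=lambda a:np.array([[0,np.sin(np.radians(a)),np.cos(np.radians(a))],[0,-np.cos(np.radians(a)),np.sin(np.radians(a))],[-1,0,0]])
    cur=M;pos=P
    for i in range(n):
        a=y0+dy*(i+1)/n; nx=Mt(a); q=P+(p-P)*(i+1)/n
        d=np.round(cur.T@(q-pos),4); r=np.round(np.degrees(Ro.from_matrix(cur.T@nx).as_rotvec()),1)
        print([o,[float(v) for v in d],[float(v) for v in r]]); 
        cur=nx;pos=q
E
python3 - <<'E'
from h import *
plan([.524,.1865,.26],70.5-138.5,17,0.6)
E
```

```text
t 0.15 p [0.2165 0.6125 0.3032] yaw 70.5 tilt [-0.    -0.001 -1.   ] F [0.5 0.3 0.1] Tq [ 0.01 -0.01 -0.01] w 0.0856 q7 -0.02Traceback (most recent call last):
  File "<stdin>", line 2, in <module>
  File "h.py", line 35, in plan
    d=np.round(cur.T@(q-pos),4); r=np.round(np.degrees(Ro.from_matrix(cur.T@nx).as_rotvec()),1)
                                                       ~~~~~~~~~~~~~~^^^^^^^^^^
  File "scipy/spatial/transform/_rotation.pyx", line 1143, in scipy.spatial.transform._rotation.Rotation.from_matrix
ValueError: Non-positive determinant (left-handed or null coordinate frame) in rotation matrix 0: [[ 9.99998915e-01  2.09862685e-04 -1.45812955e-03]
 [ 1.05986888e-06 -9.89903079e-01 -1.41745876e-01]
 [ 1.47315411e-03 -1.41745721e-01  9.89902006e-01]].
```

```bash
sed -i 's/\[\[0,np.sin(np.radians(a)),np.cos/[[0,-np.sin(np.radians(a)),np.cos/; s/\[0,-np.cos(np.radians(a)),np.sin/[0,np.cos(np.radians(a)),np.sin/' h.py
python3 - <<'E'
from h import *
plan([.524,.1865,.26],70.5-138.5,17,0.6)
E
```

```text
t 0.15 p [0.2165 0.6125 0.3032] yaw 70.5 tilt [-0.    -0.001 -1.   ] F [0.5 0.3 0.1] Tq [ 0.01 -0.01 -0.01] w 0.0856 q7 -0.02
[0.6, [0.0026, -0.0254, -0.0176], [8.1, -0.1, 0.0]]
[0.6, [0.0025, -0.0276, -0.0138], [8.1, 0.0, 0.0]]
[0.6, [0.0025, -0.0293, -0.0098], [8.1, 0.0, 0.0]]
[0.6, [0.0025, -0.0304, -0.0055], [8.1, 0.0, 0.0]]
[0.6, [0.0025, -0.0309, -0.0011], [8.1, 0.0, 0.0]]
[0.6, [0.0025, -0.0307, 0.0033], [8.1, 0.0, 0.0]]
[0.6, [0.0025, -0.03, 0.0076], [8.1, 0.0, 0.0]]
[0.6, [0.0025, -0.0286, 0.0117], [8.1, 0.0, 0.0]]
[0.6, [0.0025, -0.0266, 0.0157], [8.1, 0.0, 0.0]]
[0.6, [0.0025, -0.0241, 0.0193], [8.1, 0.0, 0.0]]
[0.6, [0.0025, -0.0212, 0.0225], [8.1, 0.0, 0.0]]
[0.6, [0.0025, -0.0178, 0.0253], [8.1, 0.0, 0.0]]
[0.6, [0.0025, -0.014, 0.0276], [8.1, 0.0, 0.0]]
[0.6, [0.0025, -0.0099, 0.0293], [8.1, 0.0, 0.0]]
[0.6, [0.0025, -0.0057, 0.0304], [8.1, 0.0, 0.0]]
[0.6, [0.0025, -0.0013, 0.0309], [8.1, 0.0, 0.0]]
[0.6, [0.0025, 0.0031, 0.0308], [8.1, 0.0, 0.0]]
```

Request:
{"fn": "carry_out", "kwargs": {"commands": [[0.6,[0.0026,-0.0254,-0.0176],[8.1,0,0]],[0.6,[0.0025,-0.0276,-0.0138],[8.1,0,0]],[0.6,[0.0025,-0.0293,-0.0098],[8.1,0,0]],[0.6,[0.0025,-0.0304,-0.0055],[8.1,0,0]],[0.6,[0.0025,-0.0309,-0.0011],[8.1,0,0]],[0.6,[0.0025,-0.0307,0.0033],[8.1,0,0]],[0.6,[0.0025,-0.03,0.0076],[8.1,0,0]],[0.6,[0.0025,-0.0286,0.0117],[8.1,0,0]]]}}

```text
clock: 0.95
tool_pos: [0.3581, 0.4072, 0.2796]
eef_rot: [-0.051, 1.576, 0.052]
ft_force: [-0.3, 0.0, -0.3]
gripper_width: 0.0515
```

```bash
python3 - <<'E'
from h import *
plan([.524,.1865,.26],70.5-138.5,9,0.6)
E
```

```text
t 0.95 p [0.3581 0.4072 0.2796] yaw 3.8 tilt [-0.005  0.    -1.   ] F [-0.3  0.  -0.3] Tq [-0.04 -0.02 -0.01] w 0.0515 q7 -0.59
[0.6, [0.0021, -0.0257, 0.0168], [8.0, -0.3, -0.0]]
[0.6, [0.0022, -0.0231, 0.0202], [8.0, 0.0, 0.0]]
[0.6, [0.0022, -0.0201, 0.0232], [8.0, 0.0, 0.0]]
[0.6, [0.0022, -0.0167, 0.0258], [8.0, 0.0, 0.0]]
[0.6, [0.0022, -0.0129, 0.0278], [8.0, 0.0, 0.0]]
[0.6, [0.0022, -0.009, 0.0293], [8.0, 0.0, 0.0]]
[0.6, [0.0022, -0.0048, 0.0303], [8.0, 0.0, 0.0]]
[0.6, [0.0022, -0.0005, 0.0307], [8.0, 0.0, 0.0]]
[0.6, [0.0022, 0.0037, 0.0305], [8.0, 0.0, 0.0]]
```

Request:
{"fn": "carry_out", "kwargs": {"commands": [[0.6,[0.0021,-0.0257,0.0168],[8.0,-0.3,0]],[0.6,[0.0022,-0.0231,0.0202],[8,0,0]],[0.6,[0.0022,-0.0201,0.0232],[8,0,0]],[0.6,[0.0022,-0.0167,0.0258],[8,0,0]],[0.6,[0.0022,-0.0129,0.0278],[8,0,0]],[0.6,[0.0022,-0.009,0.0293],[8,0,0]],[0.6,[0.0022,-0.0048,0.0303],[8,0,0]],[0.6,[0.0022,-0.0005,0.0307],[8,0,0]]]}}

```text
clock: 1.75
tool_pos: [0.5049, 0.1995, 0.2604]
eef_rot: [0.853, 1.399, -0.854]
ft_force: [-0.4, 0.1, -0.8]
gripper_width: 0.0513
```

Request:
{"fn": "carry_out", "kwargs": {"commands": [[0.6,[0.0022,0.0037,0.0305],[8,0,0]],[0.6,[0,0,0],[0,0,0]]]}}

```text
clock: 1.95
tool_pos: [0.5247, 0.1685, 0.258]
eef_rot: [0.968, 1.342, -0.972]
ft_force: [-0.3, 0.1, 0.7]
gripper_width: 0.0513
```

```bash
python3 - <<'E'
from h import *
snap('wrist','wrist1.png'); snap('top','top1.png')
plan([.524,.1865,.26],-68,2,0.6)
E
```

```text
t 2.05 p [0.5226 0.1726 0.2576] yaw -71.2 tilt [-0.003  0.    -1.   ] F [ 0.5  0.2 -0.2] Tq [ 0.01 -0.04 -0.  ] w 0.0511 q7 -1.09
[0.6, [-0.0012, 0.0029, -0.0064], [-1.6, -0.1, 0.2]]
[0.6, [-0.0012, 0.0031, -0.0063], [-1.6, 0.0, 0.0]]
```

View pics/wrist1.png

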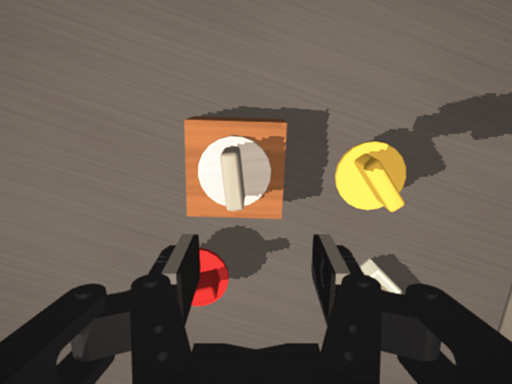

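Wrist view: the grey plug's flange is at (234,172) in the rest, with its bar running from about (231,150) to (235,208). Yellow is at (371,176) and red at (205,277). I'll zoom in.

```bash
python3 - <<'E'
from h import *
crop('wrist1.png','c6.png',180,115,295,225,6)
E
```

```text
(no output)
```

View pics/c6.png

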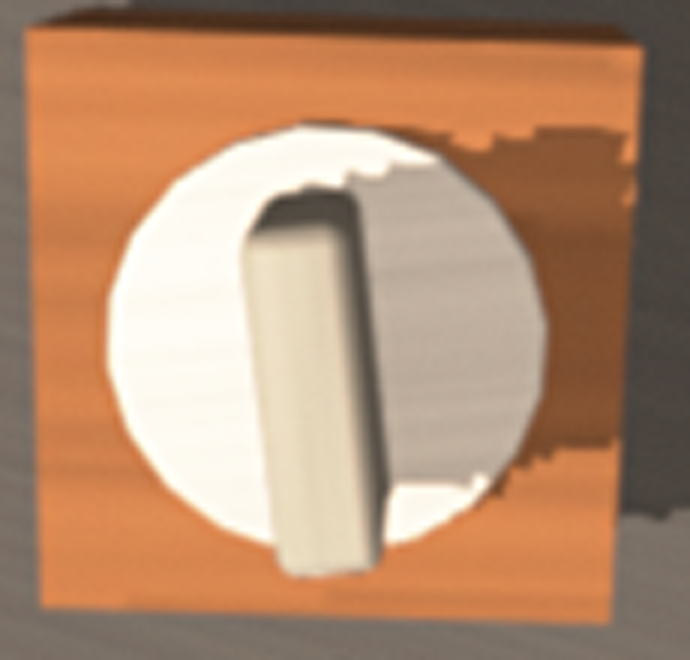

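```bash
python3 - <<'E'
from h import *
np.set_printoptions(precision=4,suppress=True)
w=load('wrist1.png')
C=lambda u,v:(u/6+180,v/6+115)
print('fl',atz(w,*C(327,336),.051),'r',np.linalg.norm(atz(w,*C(107,336),.051)-atz(w,*C(547,336),.051)))
a=atz(w,*C(292,235),.085);b=atz(w,*C(330,572),.085);print('h',(a+b)/2,np.linalg.norm(a-b),np.degrees(np.arctan2(*(b-a)[1::-1])))
cs=[atz(w,*C(*c),.045) for c in[(27,30),(643,45),(612,622),(40,605)]];print('blk',np.mean(cs,0),[np.linalg.norm(cs[i]-cs[i-1]) for i in range(4)])
for i,j in((0,1),(1,2)): d=cs[j]-cs[i];print(np.degrees(np.arctan2(d[1],d[0])))
E
```

```text
fl [0.5258 0.1873 0.051 ] r 0.06198124784055155
h [0.5245 0.1869 0.085 ] 0.04368939268870605 -156.54358929406726
blk [0.5244 0.1867 0.045 ] [np.float64(0.08448806918470281), np.float64(0.0850773619404618), np.float64(0.08522509940990941), np.float64(0.08565958204623651)]
-73.04429793335412
-163.29350420179296
```

```bash
python3 - <<'E'
from h import *
plan([.5248,.187,.165],-66.5,4,0.6)
E
```

```text
t 2.05 p [0.5226 0.1726 0.2576] yaw -71.2 tilt [-0.003  0.    -1.   ] F [ 0.5  0.2 -0.2] Tq [ 0.01 -0.04 -0.  ] w 0.0511 q7 -1.09
[0.6, [0.0232, 0.0017, -0.0032], [-1.2, -0.1, 0.2]]
[0.6, [0.0232, 0.0017, -0.0032], [-1.2, 0.0, 0.0]]
[0.6, [0.0232, 0.0018, -0.0032], [-1.2, 0.0, 0.0]]
[0.6, [0.0232, 0.0019, -0.0031], [-1.2, 0.0, 0.0]]
```

Request:
{"fn": "carry_out", "kwargs": {"commands": [[0.6,[0.0232,0.0017,-0.0032],[-1.2,-0.1,0.2]],[0.6,[0.0232,0.0017,-0.0032],[-1.2,0,0]],[0.6,[0.0232,0.0018,-0.0032],[-1.2,0,0]],[0.6,[0.0232,0.0019,-0.0031],[-1.2,0,0]],[0.6,[0,0,0],[0,0,0]],[0.6,[0,0,0],[0,0,0]]]}}

```text
clock: 2.65
tool_pos: [0.521, 0.1971, 0.1624]
eef_rot: [0.889, 1.389, -0.881]
ft_force: [0.6, 0.4, 0.8]
gripper_width: 0.0514
```

```bash
python3 - <<'E'
from h import *
plan([.5248,.187,.1285],-66.5,3,0.6)
E
```

```text
t 2.65 p [0.521  0.1971 0.1624] yaw -65.2 tilt [-0.002  0.007 -1.   ] F [0.6 0.4 0.8] Tq [-0.01 -0.   -0.04] w 0.0514 q7 -0.94
[0.6, [0.0113, -0.0003, 0.0037], [0.4, -0.4, -0.1]]
[0.6, [0.0113, -0.0003, 0.0036], [0.4, 0.0, 0.0]]
[0.6, [0.0113, -0.0002, 0.0036], [0.4, 0.0, 0.0]]
```

Request:
{"fn": "carry_out", "kwargs": {"commands": [[0.6,[0,0,0.0105],[1.2,-0.4,0]],[0.6,[0,0,0],[0,0,0]],[0.6,[0,0,0],[0,0,0]]]}}

```text
clock: 2.95
tool_pos: [0.5266, 0.1877, 0.1652]
eef_rot: [0.904, 1.373, -0.897]
ft_force: [-0.4, 0.5, -0.2]
gripper_width: 0.0514
```

```bash
python3 - <<'E'
from h import *
snap('wrist','wrist2.png');crop('wrist2.png','c7.png',120,100,420,325,2.6)
plan([.5248,.187,.1285],-66.5,3,0.6)
E
```

```text
t 3.0 p [0.5269 0.1874 0.1653] yaw -66.4 tilt [ 0.005  0.002 -1.   ] F [0.5 0.  0.6] Tq [-0.04 -0.    0.02] w 0.0511 q7 -0.95
[0.6, [0.0123, -0.0008, -0.0002], [0.0, 0.0, -0.3]]
[0.6, [0.0123, -0.0007, -0.0002], [0.0, 0.0, 0.0]]
[0.6, [0.0123, -0.0007, -0.0002], [0.0, 0.0, 0.0]]
```

View pics/c7.png

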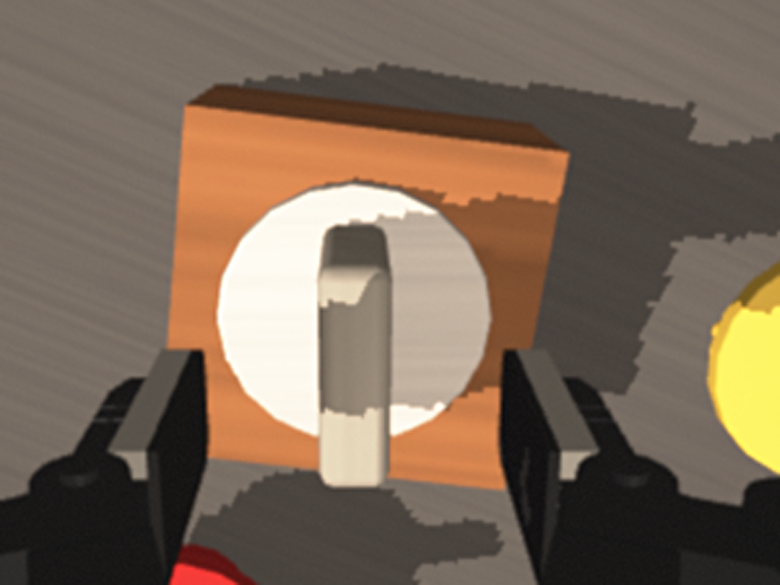

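The bar (crop x≈354) is centred between the fingers (205 and 503) and lies parallel to them. Descending.

Request:
{"fn": "carry_out", "kwargs": {"commands": [[0.6,[0.01,-0.0005,0],[0,0,-0.3]],[0.6,[0.01,-0.0005,0],[0,0,0]],[0.6,[0.009,-0.0005,0],[0,0,0]],[0.6,[0.003,-0.0005,0],[0,0,0]],[0.6,[0,0,0],[0,0,0]],[0.6,[0,0,0],[0,0,0]]]}}

```text
clock: 3.6
tool_pos: [0.5247, 0.1864, 0.1303]
eef_rot: [0.901, 1.376, -0.902]
ft_force: [-0.6, -0.2, -0.4]
gripper_width: 0.0511
```

```bash
python3 - <<'E'
from h import *
plan([.5248,.187,.1285],-66.5,1,0.6)
E
```

```text
t 3.6 p [0.5247 0.1864 0.1303] yaw -66.4 tilt [-0. -0. -1.] F [-0.6 -0.2 -0.4] Tq [-0.02 -0.02 -0.01] w 0.0511 q7 -0.91
[0.6, [0.0018, 0.0003, -0.0005], [0.1, 0.0, 0.0]]
```

Request:
{"fn": "carry_out", "kwargs": {"commands": [[0.0,[0.0015,0,0],[0,0,0]],[0.0,[0,0,0],[0,0,0]],[0.0,[0,0,0],[0,0,0]],[0.0,[0,0,0],[0,0,0]],[0.0,[0,0,0],[0,0,0]],[0.0,[0,0,0],[0,0,0]]], "newtons": 80}}

```text
clock: 4.2
tool_pos: [0.5248, 0.1866, 0.1293]
eef_rot: [0.901, 1.376, -0.901]
ft_force: [0.2, -0.4, -1.3]
gripper_width: 0.0129
```

```bash
python3 - <<'E'
from h import *
st();snap('wrist','wrist3.png')
E
```

```text
t 4.2 p [0.5248 0.1866 0.1293] yaw -66.4 tilt [ 0.  0. -1.] F [ 0.2 -0.4 -1.3] Tq [-0.04 -0.02  0.05] w 0.0129 q7 -0.91
```

View pics/wrist3.png

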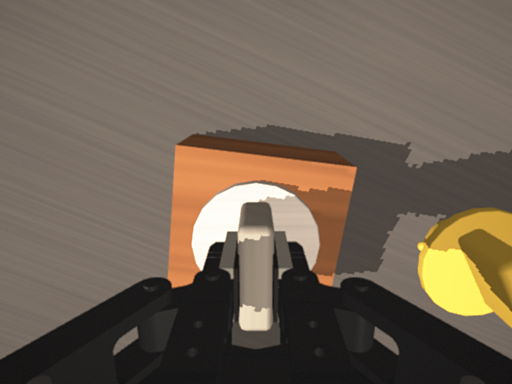

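The plug is gripped, at a reported 12.9 mm against a 14 mm bar. Lifting straight up.

Request:
{"fn": "carry_out", "kwargs": {"commands": [[0.0,[-0.005,0,0],[0,0,0]],[0.0,[-0.012,0,0],[0,0,0]],[0.0,[-0.02,0,0],[0,0,0]],[0.0,[-0.025,0,0],[0,0,0]],[0.0,[-0.03,0,0],[0,0,0]],[0.0,[-0.03,0,0],[0,0,0]],[0.0,[-0.03,0,0],[0,0,0]],[0.0,[-0.01,0,0],[0,0,0]]]}}

```text
clock: 5.05
tool_pos: [0.5236, 0.1853, 0.3006]
eef_rot: [0.901, 1.377, -0.905]
ft_force: [0.6, -0.8, -1.4]
gripper_width: 0.0127
```

```bash
python3 - <<'E'
from h import *
snap('wrist','wrist4.png');snap('scene','scene4.png')
plan([.452,-.2475,.29],-66.5,12,0.0)
E
```

```text
t 5.15 p [0.523  0.1856 0.2988] yaw -66.5 tilt [-0.004 -0.001 -1.   ] F [ 0.3 -0.9 -1.6] Tq [-0.05 -0.02 -0.05] w 0.0126 q7 -1.08
[0.0, [0.0008, -0.0198, 0.0307], [-0.0, -0.0, 0.3]]
[0.0, [0.0007, -0.0198, 0.0307], [-0.0, 0.0, 0.0]]
[0.0, [0.0007, -0.0198, 0.0307], [-0.0, 0.0, 0.0]]
[0.0, [0.0007, -0.0198, 0.0307], [-0.0, 0.0, 0.0]]
[0.0, [0.0007, -0.0198, 0.0307], [-0.0, 0.0, 0.0]]
[0.0, [0.0007, -0.0198, 0.0307], [-0.0, 0.0, 0.0]]
[0.0, [0.0007, -0.0198, 0.0307], [-0.0, 0.0, 0.0]]
[0.0, [0.0007, -0.0198, 0.0307], [-0.0, 0.0, 0.0]]
[0.0, [0.0007, -0.0198, 0.0307], [-0.0, 0.0, 0.0]]
[0.0, [0.0007, -0.0198, 0.0307], [-0.0, 0.0, 0.0]]
[0.0, [0.0007, -0.0198, 0.0307], [-0.0, 0.0, 0.0]]
[0.0, [0.0007, -0.0198, 0.0307], [-0.0, 0.0, 0.0]]
```

View pics/scene4.png

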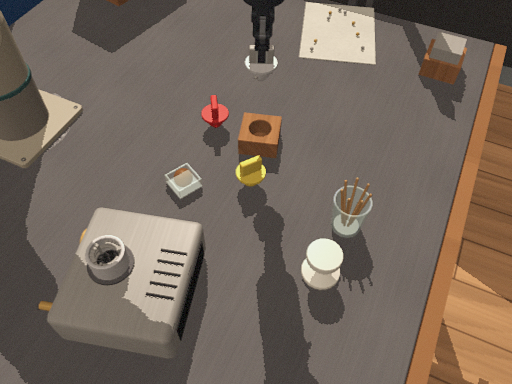

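Request:
{"fn": "carry_out", "kwargs": {"commands": [[0.0,[0,-0.01,0.0155],[0,0,0.2]],[0.0,[0,-0.018,0.028],[0,0,0]],[0.0,[0,-0.0198,0.0307],[0,0,0]],[0.0,[0,-0.0198,0.0307],[0,0,0]],[0.0,[0,-0.0198,0.0307],[0,0,0]],[0.0,[0,-0.0198,0.0307],[0,0,0]],[0.0,[0,-0.0198,0.0307],[0,0,0]],[0.0,[0,-0.0198,0.0307],[0,0,0]]]}}

```text
clock: 5.95
tool_pos: [0.4727, -0.0819, 0.2865]
eef_rot: [0.883, 1.4, -0.902]
ft_force: [1.0, -0.0, -1.9]
gripper_width: 0.0129
```

```bash
python3 - <<'E'
from h import *
plan([.452,-.2475,.28],-66.5,5,0.0)
E
```

```text
t 5.95 p [ 0.4727 -0.0819  0.2865] yaw -65.6 tilt [-0.022  0.    -1.   ] F [ 1.  -0.  -1.9] Tq [-0.04 -0.08  0.02] w 0.0129 q7 -0.57
[0.0, [0.0014, -0.0174, 0.0285], [0.2, -0.5, 1.1]]
[0.0, [0.0013, -0.0174, 0.0285], [0.2, 0.0, 0.0]]
[0.0, [0.0013, -0.0173, 0.0286], [0.2, 0.0, 0.0]]
[0.0, [0.0013, -0.0172, 0.0286], [0.2, 0.0, 0.0]]
[0.0, [0.0013, -0.0171, 0.0287], [0.2, 0.0, 0.0]]
```

Request:
{"fn": "carry_out", "kwargs": {"commands": [[0.0,[0,-0.0174,0.0285],[0.2,-0.5,1.1]],[0.0,[0,-0.0174,0.0285],[0.2,0,0]],[0.0,[0,-0.016,0.026],[0.2,0,0]],[0.0,[0,-0.01,0.017],[0.2,0,0]],[0.0,[0,-0.003,0.005],[0,0,0]],[0.0,[0,0,0],[0,0,0]],[0.0,[0,0,0],[0,0,0]]]}}

```text
clock: 6.65
tool_pos: [0.449, -0.2103, 0.2775]
eef_rot: [0.905, 1.39, -0.916]
ft_force: [-0.1, 0.8, -1.4]
gripper_width: 0.0126
```

```bash
python3 - <<'E'
from h import *
snap('wrist','wrist5.png')
plan([.452,-.2475,.28],-66.5,2,0.0)
E
```

```text
t 6.7 p [ 0.4491 -0.2099  0.2775] yaw -66.9 tilt [-0.018  0.004 -1.   ] F [ 0.3  0.7 -3.4] Tq [ 0.   -0.02 -0.03] w 0.0125 q7 -0.32
[0.0, [-0.0014, -0.006, 0.0178], [-0.2, -0.6, 0.9]]
[0.0, [-0.0013, -0.0061, 0.0178], [-0.2, 0.0, 0.0]]
```

View pics/wrist5.png

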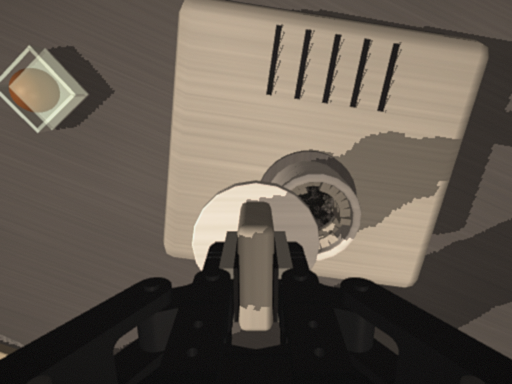

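```bash
python3 - <<'E'
from h import *
crop('wrist5.png','c8.png',240,140,380,280,5.5)
E
```

```text
(no output)
```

View pics/c8.png

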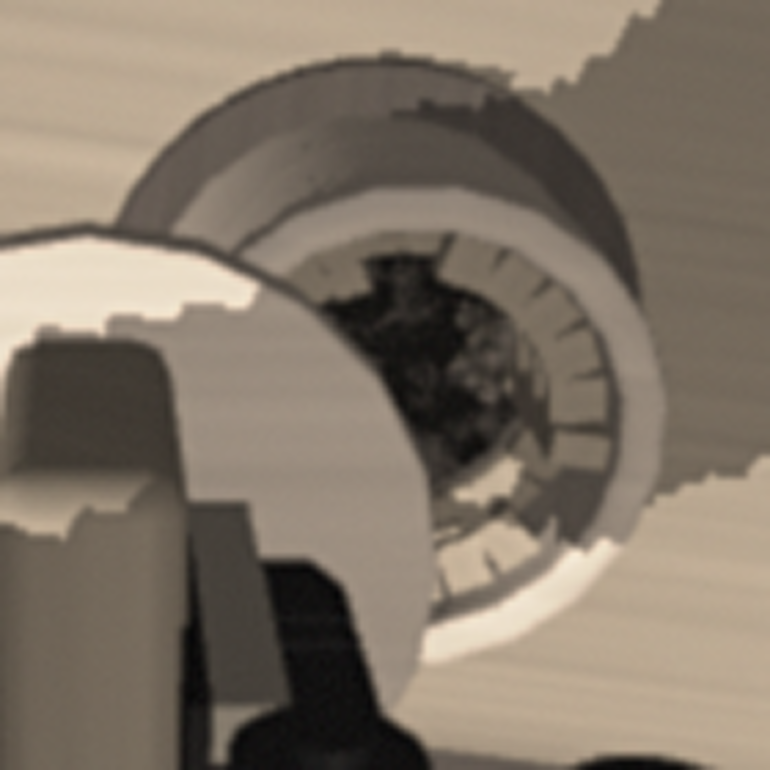

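```bash
python3 - <<'E'
from h import *
from scipy.optimize import least_squares
np.set_printoptions(precision=4,suppress=True)
w=load('wrist5.png')
pts=[(430,187),(350,197),(520,207),(590,255),(640,322),(665,405),(645,490),(600,565),(520,628),(425,662)]
P=[(u/5.5+240,v/5.5+140) for u,v in pts]
def f(p,z=None):
    z=p[2] if z is None else z
    return [np.linalg.norm(atz(w,u,v,z)[:2]-p[:2])-.031 for u,v in P]
r=least_squares(f,[.45,-.25,.138]);print(r.x,r.fun)
for z in(.134,.138,.142):
    r=least_squares(lambda p:f(p,z),[.45,-.25]);print(z,r.x,np.std(r.fun),np.mean(r.fun))
s=get_state();M=Ro.from_rotvec(s['eef_rot']).as_matrix()
# plug flange in wrist view: check grasp
print('plug axis est', s['tool_pos']+M[:,0]*.078)
E
```

```text
[ 0.4516 -0.2495  0.1361] [ 0.0001 -0.0002  0.0001 -0.0002 -0.      0.0006 -0.0002 -0.0003 -0.0003
  0.0004]
0.134 [ 0.4512 -0.2504] 0.0003214826031051132 0.00010302086719040405
0.138 [ 0.452  -0.2486] 0.0003140591656306033 -9.437393471173997e-05
0.142 [ 0.4527 -0.2467] 0.0004981514121216026 -0.0002733650984603424
plug axis est [ 0.4476 -0.2097  0.1995]
```

Request:
{"fn": "carry_out", "kwargs": {"commands": [[0.0,[0,-0.006,0.016],[-0.2,-0.6,0.9]],[0.0,[0,-0.005,0.014],[0,0,0]],[0.0,[0.004,0,0.002],[0,0,0]],[0.0,[0.004,0,0],[0,0,0]],[0.0,[0,0,0],[0,0,0]],[0.0,[0,0,0],[0,0,0]]]}}

```text
clock: 7.3
tool_pos: [0.4537, -0.2378, 0.2672]
eef_rot: [0.901, 1.383, -0.895]
ft_force: [-0.2, -0.9, -2.3]
gripper_width: 0.0127
```

```bash
python3 - <<'E'
from h import *
plan([.452,-.2485,.262],-66.5,1,0.0)
E
```

```text
t 7.3 p [ 0.4537 -0.2378  0.2672] yaw -66.2 tilt [-0.002  0.006 -1.   ] F [-0.2 -0.9 -2.3] Tq [-0.04  0.01 -0.01] w 0.0127 q7 -0.24
[0.0, [0.0051, -0.0058, 0.0091], [0.3, -0.3, -0.0]]
```

Request:
{"fn": "carry_out", "kwargs": {"commands": [[0.0,[0.002,-0.0058,0.0091],[0.3,-0.3,0]],[0.0,[0,0,0],[0,0,0]],[0.0,[0,0,0],[0,0,0]]]}}

```text
clock: 7.6
tool_pos: [0.4521, -0.2485, 0.2649]
eef_rot: [0.902, 1.377, -0.9]
ft_force: [-0.2, -0.2, -2.7]
gripper_width: 0.0124
```

```bash
python3 - <<'E'
from h import *
snap('scene','scene6.png');crop('scene6.png','c9.png',40,160,200,320,4);snap('top','top6.png');crop('top6.png','c10.png',310,190,440,310,4)
plan([.452,-.2485,.262],-66.5,1,0.0)
E
```

```text
t 7.7 p [ 0.4521 -0.2487  0.265 ] yaw -66.4 tilt [-0.     0.001 -1.   ] F [ 0.1  0.  -2.1] Tq [ 0.05 -0.02 -0.03] w 0.0128 q7 -0.23
[0.0, [0.003, 0.0, -0.0002], [0.1, -0.0, -0.0]]
```

View pics/c9.png

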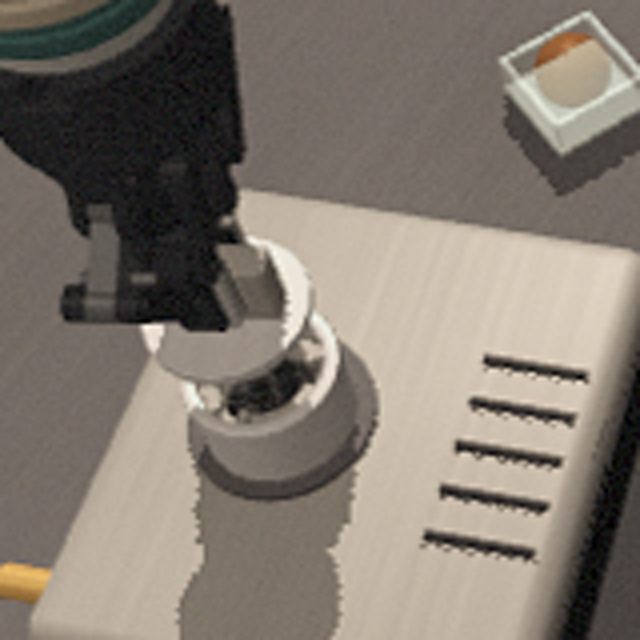

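The plug hangs just above the neck: flange at about crop (232,310), rim below it at about (262,370). I'll go down gently while watching the force.

Request:
{"fn": "carry_out", "kwargs": {"commands": [[0.0,[0.004,0,0],[0,0,0]],[0.0,[0.004,0,0],[0,0,0]],[0.0,[0.004,0,0],[0,0,0]],[0.0,[0.003,0,0],[0,0,0]],[0.0,[0,0,0],[0,0,0]]]}}

```text
clock: 8.2
tool_pos: [0.4521, -0.2481, 0.2486]
eef_rot: [0.901, 1.377, -0.9]
ft_force: [-0.5, 0.9, -2.6]
gripper_width: 0.0123
```

```bash
python3 - <<'E'
from h import *
plan([.452,-.2485,.242],-66.5,1,0.0)
E
```

```text
t 8.2 p [ 0.4521 -0.2481  0.2486] yaw -66.4 tilt [-0.     0.001 -1.   ] F [-0.5  0.9 -2.6] Tq [ 0.03 -0.   -0.  ] w 0.0123 q7 -0.21
[0.0, [0.0066, -0.0002, 0.0003], [0.1, -0.1, -0.0]]
```

Request:
{"fn": "carry_out", "kwargs": {"commands": [[0.0,[0.003,0,0],[0,0,0]],[0.0,[0.003,0,0],[0,0,0]],[0.0,[0.002,0,0],[0,0,0]],[0.0,[0.001,0,0],[0,0,0]],[0.0,[0,0,0],[0,0,0]]]}}

```text
clock: 8.7
tool_pos: [0.4523, -0.2482, 0.2387]
eef_rot: [0.901, 1.377, -0.9]
ft_force: [0.0, 0.1, -1.9]
gripper_width: 0.0126
```

```bash
python3 - <<'E'
from h import *
plan([.452,-.2485,.236],-66.5,1,0.0)
E
```

```text
t 8.7 p [ 0.4523 -0.2482  0.2387] yaw -66.4 tilt [ 0.     0.001 -1.   ] F [ 0.   0.1 -1.9] Tq [-0.03 -0.06 -0.  ] w 0.0126 q7 -0.20
[0.0, [0.0027, -0.0004, 0.0002], [0.1, -0.1, -0.0]]
```

Request:
{"fn": "carry_out", "kwargs": {"commands": [[0.0,[0.001,0,0],[0,0,0]],[0.0,[0.001,0,0],[0,0,0]]]}}

```text
clock: 8.9
tool_pos: [0.4526, -0.2484, 0.2369]
eef_rot: [0.901, 1.376, -0.9]
ft_force: [0.5, 0.4, -2.0]
gripper_width: 0.0129
```

Request:
{"fn": "carry_out", "kwargs": {"commands": [[0.0,[0.001,0,0],[0,0,0]]]}}

```text
clock: 9.0
tool_pos: [0.4526, -0.2484, 0.2359]
eef_rot: [0.901, 1.376, -0.9]
ft_force: [0.1, -0.4, -1.5]
gripper_width: 0.0126
```

Request:
{"fn": "carry_out", "kwargs": {"commands": [[0.0,[0.001,0,0],[0,0,0]]]}}

```text
clock: 9.1
tool_pos: [0.4526, -0.2484, 0.2348]
eef_rot: [0.901, 1.376, -0.899]
ft_force: [-0.2, -0.4, -1.3]
gripper_width: 0.0126
```

```bash
python3 - <<'E'
from h import *
plan([.452,-.2485,.236],-66.5,1,0.0)
E
```

```text
t 9.1 p [ 0.4526 -0.2484  0.2348] yaw -66.4 tilt [ 0.001  0.001 -1.   ] F [-0.2 -0.4 -1.3] Tq [-0.04 -0.05 -0.01] w 0.0126 q7 -0.19
[0.0, [-0.0012, -0.0006, -0.0001], [0.1, -0.0, -0.1]]
```

Request:
{"fn": "carry_out", "kwargs": {"commands": [[0.0,[0.001,0,0],[0,0,0]]]}}

```text
clock: 9.2
tool_pos: [0.4526, -0.2484, 0.2337]
eef_rot: [0.901, 1.376, -0.9]
ft_force: [0.3, 0.4, -1.0]
gripper_width: 0.0128
```

Request:
{"fn": "carry_out", "kwargs": {"commands": [[0.0,[0.001,0,0],[0,0,0]]]}}

```text
clock: 9.3
tool_pos: [0.4526, -0.2484, 0.2326]
eef_rot: [0.901, 1.376, -0.899]
ft_force: [-0.3, 0.6, -1.5]
gripper_width: 0.0125
```

Request:
{"fn": "carry_out", "kwargs": {"commands": [[0.0,[0.001,0,0],[0,0,0]]]}}

```text
clock: 9.4
tool_pos: [0.4525, -0.2484, 0.2315]
eef_rot: [0.901, 1.376, -0.9]
ft_force: [0.1, -0.1, -1.9]
gripper_width: 0.0128
```

Request:
{"fn": "carry_out", "kwargs": {"commands": [[0.0,[0.001,0,0],[0,0,0]]]}}

```text
clock: 9.5
tool_pos: [0.4525, -0.2484, 0.2306]
eef_rot: [0.901, 1.376, -0.9]
ft_force: [-0.7, -0.1, 7.3]
gripper_width: 0.0125
```

Request:
{"fn": "carry_out", "kwargs": {"commands": [[0.0,[0.001,0,0],[0,0,0]]]}}

```text
clock: 9.6
tool_pos: [0.4526, -0.2485, 0.2303]
eef_rot: [0.902, 1.376, -0.899]
ft_force: [-2.1, 2.3, 14.0]
gripper_width: 0.0126
```

```bash
python3 - <<'E'
from h import *
st();snap('scene','scene7.png');crop('scene7.png','c11.png',40,190,170,300,6)
snap('wrist','wrist7.png')
E
```

```text
t 9.6 p [ 0.4526 -0.2485  0.2303] yaw -66.4 tilt [ 0.002  0.001 -1.   ] F [-2.1  2.3 14. ] Tq [0.57 0.63 0.  ] w 0.0126 q7 -0.19
```

View pics/c11.png

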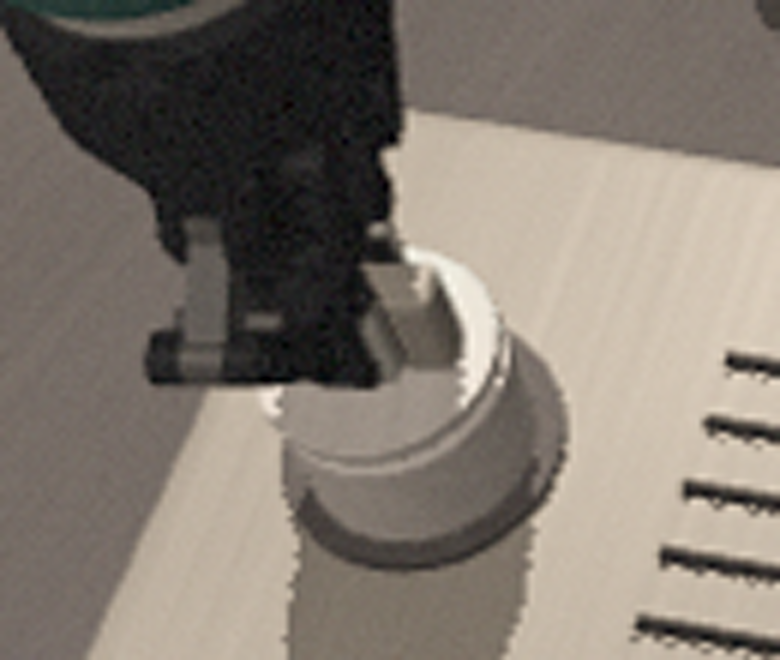

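View pics/wrist7.png

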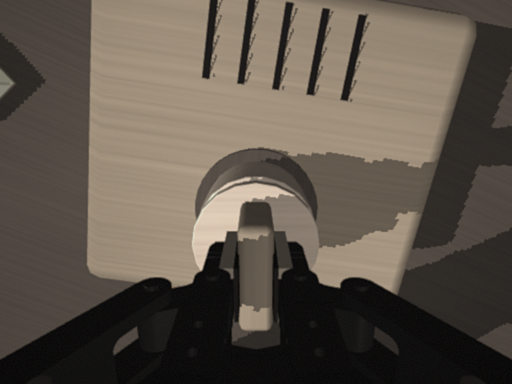

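```bash
python3 - <<'E'
from h import *
K=8
def circ(im,s,c,r,x0,y0,col,k=K):
    a=np.linspace(0,2*np.pi,200)
    p=np.array([(proj(s,[c[0]+r*np.cos(t),c[1]+r*np.sin(t),c[2]])-[x0,y0]+.5)*k for t in a]).astype(int)
    cv2.polylines(im,[p.reshape(-1,1,2)],True,col,1)
def ov(f,box,out,cs):
    s=load(f);x0,y0,x1,y1=box
    im=cv2.resize(cv2.imread('pics/'+f)[y0:y1,x0:x1],None,fx=K,fy=K,interpolation=cv2.INTER_CUBIC)
    for c,r,col in cs: circ(im,s,c,r,x0,y0,col)
    return im
n=(.4522,-.2485)
a=ov('scene7.png',(75,220,140,280),'',[((.4526,-.2485,.1463),.031,(0,255,255))])
b=ov('scene0.png',(75,220,140,280),'',[((*n,.1313),.031,(0,0,255)),((*n,.142),.031,(0,255,0)),((*n,.1313),.025,(0,0,255)),((*n,.142),.025,(0,255,0))])
cv2.imwrite('pics/o1.png',cv2.resize(np.hstack([a,b]),None,fx=.75,fy=.75))
a=ov('top0.png',(350,225,405,280),'',[((*n,.1313),.031,(0,0,255)),((*n,.142),.031,(0,255,0))])
cv2.imwrite('pics/o2.png',a)
E
```

View pics/o1.png

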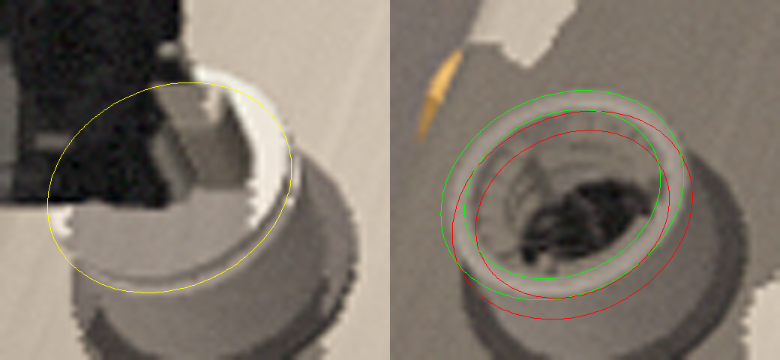

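View pics/o2.png

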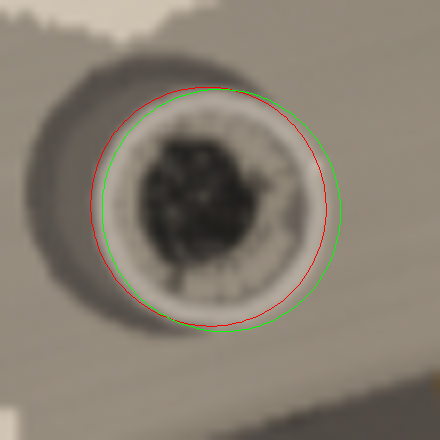

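View zoom.

```bash
python3 - <<'E'
from h import *
crop('scene7.png','c12.png',78,225,140,285,11)
E
```

```text
(no output)
```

View pics/c12.png

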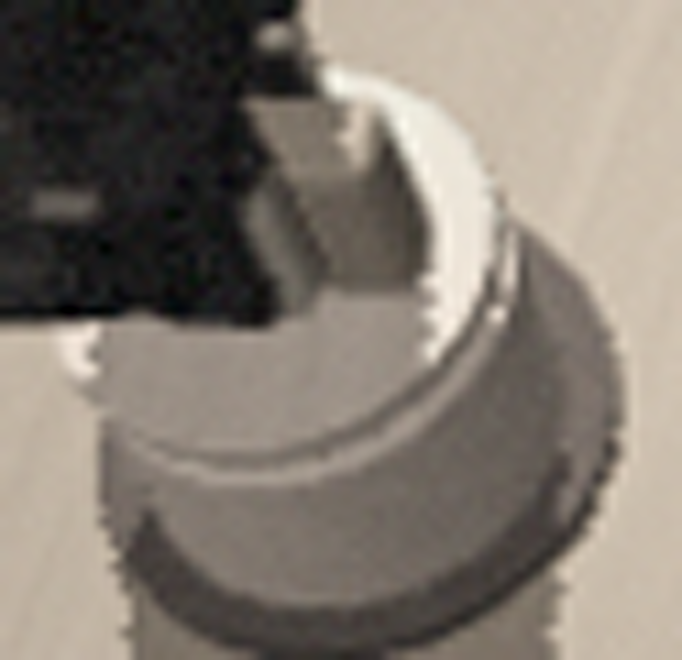

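The exposed rim band is only about 12 px (at 11×), where a full 15 mm gap would show about 54 px. So the gap is roughly 4 mm and the pins may have dropped in directly. I'll test by feel, turning gently counter-clockwise with light pressure.

Request:
{"fn": "carry_out", "kwargs": {"commands": [[0.0,[-0.0003,0,0],[-2,0,0]],[0.0,[0.0002,0,0],[-2,0,0]]]}}

```text
clock: 9.9
tool_pos: [0.4528, -0.2484, 0.231]
eef_rot: [0.847, 1.399, -0.843]
ft_force: [-0.1, 0.9, 1.2]
gripper_width: 0.0126
```

```bash
python3 -c "
from h import *
st()"
```

```text
t 9.9 p [ 0.4528 -0.2484  0.231 ] yaw -62.2 tilt [ 0.003  0.001 -1.   ] F [-0.1  0.9  1.2] Tq [ 0.17  0.02 -0.03] w 0.0126 q7 -0.13
```

Request:
{"fn": "carry_out", "kwargs": {"commands": [[0.0,[0.0003,0,0],[-2,0,0]],[0.0,[0.0003,0,0],[-2,0,0]]]}}

```text
clock: 10.1
tool_pos: [0.4529, -0.2484, 0.2309]
eef_rot: [0.79, 1.421, -0.785]
ft_force: [-1.2, 0.4, 6.9]
gripper_width: 0.0122
```

```bash
python3 -c "
from h import *
st()"
```

```text
t 10.1 p [ 0.4529 -0.2484  0.2309] yaw -57.9 tilt [ 0.003  0.002 -1.   ] F [-1.2  0.4  6.9] Tq [ 0.35  0.28 -0.21] w 0.0122 q7 -0.07
```

Request:
{"fn": "carry_out", "kwargs": {"commands": [[0.0,[0.0001,0,0],[-1.5,0,0]]]}}

```text
clock: 10.2
tool_pos: [0.453, -0.2484, 0.2311]
eef_rot: [0.768, 1.429, -0.762]
ft_force: [-0.9, 0.9, 2.6]
gripper_width: 0.0128
```

```bash
python3 -c "
from h import *
st()"
```

```text
t 10.2 p [ 0.453  -0.2484  0.2311] yaw -56.3 tilt [ 0.004  0.002 -1.   ] F [-0.9  0.9  2.6] Tq [ 0.23  0.15 -0.23] w 0.0128 q7 -0.05
```

Request:
{"fn": "carry_out", "kwargs": {"commands": [[0.0,[0.0001,0,0],[-1.5,0,0]]]}}

```text
clock: 10.3
tool_pos: [0.453, -0.2485, 0.2311]
eef_rot: [0.747, 1.437, -0.741]
ft_force: [-0.6, 1.1, 2.4]
gripper_width: 0.0123
```

```bash
python3 -c "
from h import *
st()"
```

```text
t 10.3 p [ 0.453  -0.2485  0.2311] yaw -54.7 tilt [ 0.004  0.002 -1.   ] F [-0.6  1.1  2.4] Tq [ 0.19  0.16 -0.29] w 0.0123 q7 -0.03
```

Turning counter-clockwise, it jams softly: the torque rises to −0.29 N m while the downward force is falling. That fits pins in the starts at the stop. Now clockwise with light pressure, watching the height.

Request:
{"fn": "carry_out", "kwargs": {"commands": [[0.0,[0.0003,0,0],[4,0,0]],[0.0,[0.0005,0,0],[4,0,0]]]}}

```text
clock: 10.5
tool_pos: [0.4531, -0.2488, 0.2309]
eef_rot: [0.855, 1.394, -0.847]
ft_force: [0.2, 0.8, 4.3]
gripper_width: 0.0128
```

```bash
python3 -c "
from h import *
st()"
```

```text
t 10.5 p [ 0.4531 -0.2488  0.2309] yaw -62.7 tilt [ 0.006  0.003 -1.   ] F [0.2 0.8 4.3] Tq [0.14 0.1  0.02] w 0.0128 q7 -0.13
```

Request:
{"fn": "carry_out", "kwargs": {"commands": [[0.0,[0.0006,0,0],[4,0,0]]]}}

```text
clock: 10.6
tool_pos: [0.4537, -0.249, 0.2307]
eef_rot: [0.909, 1.369, -0.9]
ft_force: [1.9, 1.2, 5.1]
gripper_width: 0.0128
```

```bash
python3 -c "
from h import *
st()"
```

```text
t 10.6 p [ 0.4537 -0.249   0.2307] yaw -66.8 tilt [ 0.007  0.002 -1.   ] F [1.9 1.2 5.1] Tq [ 0.19 -0.31  0.01] w 0.0128 q7 -0.19
```

```bash
python3 -c "
from h import *
plan([.4527,-.2486,.2303],-72.5,1,0.0)"
```

```text
t 10.6 p [ 0.4537 -0.249   0.2307] yaw -66.8 tilt [ 0.007  0.002 -1.   ] F [1.9 1.2 5.1] Tq [ 0.19 -0.31  0.01] w 0.0128 q7 -0.19
[0.0, [0.0004, -0.0007, -0.0008], [5.7, 0.0, -0.4]]
```

Request:
{"fn": "carry_out", "kwargs": {"commands": [[0.0,[0.0007,-0.0007,-0.0006],[5,0,-0.4]]]}}

```text
clock: 10.7
tool_pos: [0.4535, -0.2495, 0.2303]
eef_rot: [0.972, 1.339, -0.973]
ft_force: [0.9, -1.1, 0.7]
gripper_width: 0.013
```

```bash
python3 -c "
from h import *
st()"
```

```text
t 10.7 p [ 0.4535 -0.2495  0.2303] yaw -71.9 tilt [ 0.002 -0.002 -1.   ] F [ 0.9 -1.1  0.7] Tq [-0.24 -0.13 -0.02] w 0.0130 q7 -0.26
```

Request:
{"fn": "carry_out", "kwargs": {"commands": [[0.0,[0.0007,0,0],[5,0,0]]]}}

```text
clock: 10.8
tool_pos: [0.454, -0.2495, 0.2298]
eef_rot: [1.039, 1.304, -1.039]
ft_force: [-0.2, 3.2, 5.8]
gripper_width: 0.0127
```

```bash
python3 -c "
from h import *
plan([.4527,-.2486,.2303],-82.5,1,0.0)"
```

```text
t 10.8 p [ 0.454  -0.2495  0.2298] yaw -77.0 tilt [ 0.003 -0.002 -1.   ] F [-0.2  3.2  5.8] Tq [ 0.63 -0.07  0.05] w 0.0127 q7 -0.32
[0.0, [-0.0005, -0.0011, -0.0012], [5.5, 0.2, -0.2]]
```

Height falls about 1.1 mm in 0.25 rad, consistent with the thread, and no torque is building. I'll continue clockwise and re-centre.

Request:
{"fn": "carry_out", "kwargs": {"commands": [[0.0,[0.0006,-0.001,-0.001],[5.5,0.2,-0.2]]]}}

```text
clock: 10.9
tool_pos: [0.4535, -0.249, 0.2293]
eef_rot: [1.112, 1.267, -1.113]
ft_force: [1.0, -0.6, -0.6]
gripper_width: 0.0126
```

```bash
python3 -c "
from h import *
st()"
```

```text
t 10.9 p [ 0.4535 -0.249   0.2293] yaw -82.5 tilt [ 0.    -0.001 -1.   ] F [ 1.  -0.6 -0.6] Tq [-0.16 -0.06 -0.01] w 0.0126 q7 -0.40
```

Request:
{"fn": "carry_out", "kwargs": {"commands": [[0.0,[0.0006,-0.0002,-0.0002],[5.5,0,0]]]}}

```text
clock: 11.0
tool_pos: [0.4534, -0.2492, 0.2287]
eef_rot: [1.185, 1.223, -1.186]
ft_force: [0.3, 0.4, 2.8]
gripper_width: 0.0125
```

```bash
python3 -c "
from h import *
plan([.4527,-.2486,.229],-93,1,0.0)"
```

```text
t 11.0 p [ 0.4534 -0.2492  0.2287] yaw -88.2 tilt [ 0.    -0.002 -1.   ] F [0.3 0.4 2.8] Tq [-0.08  0.02  0.02] w 0.0125 q7 -0.47
[0.0, [-0.0003, -0.0007, -0.0007], [4.8, 0.1, -0.0]]
```

Request:
{"fn": "carry_out", "kwargs": {"commands": [[0.0,[0.0005,-0.0003,-0.0003],[5.5,0.1,0]]]}}

```text
clock: 11.1
tool_pos: [0.4537, -0.2496, 0.2283]
eef_rot: [1.257, 1.175, -1.257]
ft_force: [0.9, -0.5, 3.1]
gripper_width: 0.0126
```

```bash
python3 -c "
from h import *
st()"
```

```text
t 11.1 p [ 0.4537 -0.2496  0.2283] yaw -93.8 tilt [ 0.002 -0.002 -1.   ] F [ 0.9 -0.5  3.1] Tq [-0.16 -0.23  0.06] w 0.0126 q7 -0.54
```

Request:
{"fn": "carry_out", "kwargs": {"commands": [[0.0,[0.0005,-0.0003,-0.0003],[5.5,0,0]]]}}

```text
clock: 11.2
tool_pos: [0.4541, -0.2495, 0.2279]
eef_rot: [1.329, 1.123, -1.328]
ft_force: [1.6, 2.0, 2.6]
gripper_width: 0.0126
```

```bash
python3 -c "
from h import *
st()"
```

```text
t 11.2 p [ 0.4541 -0.2495  0.2279] yaw -99.4 tilt [ 0.003 -0.002 -1.   ] F [1.6 2.  2.6] Tq [ 0.29 -0.26  0.05] w 0.0126 q7 -0.62
```

Request:
{"fn": "carry_out", "kwargs": {"commands": [[0.0,[0.0005,0,-0.0002],[5.5,0,0]]]}}

```text
clock: 11.3
tool_pos: [0.4545, -0.2492, 0.2274]
eef_rot: [1.399, 1.07, -1.398]
ft_force: [0.2, 2.3, 1.9]
gripper_width: 0.0131
```

```bash
python3 -c "
from h import *
plan([.453,-.2488,.2265],-110,1,0.0)"
```

```text
t 11.3 p [ 0.4545 -0.2492  0.2274] yaw -105.0 tilt [ 0.003 -0.003 -1.   ] F [0.2 2.3 1.9] Tq [0.35 0.13 0.04] w 0.0131 q7 -0.69
[0.0, [0.0009, -0.0016, 0.0], [5.0, 0.1, -0.2]]
```

Request:
{"fn": "carry_out", "kwargs": {"commands": [[0.0,[0.0005,-0.0013,0],[5,0.1,-0.2]]]}}

```text
clock: 11.4
tool_pos: [0.4537, -0.2489, 0.2267]
eef_rot: [1.463, 1.022, -1.462]
ft_force: [0.7, 0.3, -0.5]
gripper_width: 0.0128
```

```bash
python3 -c "
from h import *
st()"
```

```text
t 11.4 p [ 0.4537 -0.2489  0.2267] yaw -110.1 tilt [ 0.001 -0.001 -1.   ] F [ 0.7  0.3 -0.5] Tq [-0.12 -0.12 -0.  ] w 0.0128 q7 -0.76
```

Request:
{"fn": "carry_out", "kwargs": {"commands": [[0.0,[0.0004,-0.0005,-0.0003],[4,0,0]]]}}

```text
clock: 11.5
tool_pos: [0.4537, -0.2491, 0.2263]
eef_rot: [1.512, 0.977, -1.512]
ft_force: [0.6, -1.1, 2.5]
gripper_width: 0.0131
```

```bash
python3 -c "
from h import *
plan([.453,-.2488,.2265],-118,1,0.0)"
```

```text
t 11.5 p [ 0.4537 -0.2491  0.2263] yaw -114.2 tilt [ 0.001 -0.002 -1.   ] F [ 0.6 -1.1  2.5] Tq [-0.19  0.05  0.03] w 0.0131 q7 -0.81
[0.0, [-0.0002, -0.0007, 0.0], [3.8, 0.1, -0.1]]
```

Request:
{"fn": "carry_out", "kwargs": {"commands": [[0.0,[0.0004,-0.0005,0],[4,0,0]]]}}

```text
clock: 11.6
tool_pos: [0.4534, -0.2493, 0.2262]
eef_rot: [1.56, 0.931, -1.561]
ft_force: [-1.5, 1.4, 9.6]
gripper_width: 0.0123
```

```bash
python3 -c "
from h import *
st()"
```

```text
t 11.6 p [ 0.4534 -0.2493  0.2262] yaw -118.2 tilt [ 0.001 -0.003 -1.   ] F [-1.5  1.4  9.6] Tq [0.41 0.29 0.12] w 0.0123 q7 -0.87
```

Request:
{"fn": "carry_out", "kwargs": {"commands": [[0.0,[0.0004,-0.0004,-0.0002],[4,0,0]]]}}

```text
clock: 11.7
tool_pos: [0.4531, -0.2495, 0.2262]
eef_rot: [1.609, 0.883, -1.61]
ft_force: [-1.5, 0.4, 7.2]
gripper_width: 0.0127
```

```bash
python3 -c "
from h import *
st()"
```

```text
t 11.7 p [ 0.4531 -0.2495  0.2262] yaw -122.2 tilt [ 0.001 -0.004 -1.   ] F [-1.5  0.4  7.2] Tq [0.27 0.45 0.17] w 0.0127 q7 -0.92
```

Request:
{"fn": "carry_out", "kwargs": {"commands": [[0.0,[0.0003,-0.0004,-0.0002],[3,0,0]]]}}

```text
clock: 11.8
tool_pos: [0.4528, -0.2496, 0.2263]
eef_rot: [1.644, 0.847, -1.646]
ft_force: [-1.3, 0.1, 6.4]
gripper_width: 0.0127
```

```bash
python3 -c "
from h import *
plan([.453,-.2488,.2265],-128,1,0.0)"
```

```text
t 11.8 p [ 0.4528 -0.2496  0.2263] yaw -125.3 tilt [ 0.001 -0.005 -1.   ] F [-1.3  0.1  6.4] Tq [0.31 0.28 0.17] w 0.0127 q7 -0.96
[0.0, [-0.0002, -0.0003, -0.0008], [2.7, 0.2, -0.2]]
```

The height stalls at 0.2262, so the flange is on the rim after about 1.1 rad. I'll level the tool and snug it slightly.

Request:
{"fn": "carry_out", "kwargs": {"commands": [[0.0,[0,0,-0.0003],[3,0.2,-0.2]]]}}

```text
clock: 11.9
tool_pos: [0.4528, -0.2497, 0.2263]
eef_rot: [1.682, 0.814, -1.682]
ft_force: [0.3, 0.7, 0.5]
gripper_width: 0.0126
```

```bash
python3 -c "
from h import *
st()"
```

```text
t 11.9 p [ 0.4528 -0.2497  0.2263] yaw -128.3 tilt [ 0.    -0.001 -1.   ] F [0.3 0.7 0.5] Tq [ 0.02 -0.05  0.1 ] w 0.0126 q7 -1.00
```

Request:
{"fn": "carry_out", "kwargs": {"commands": [[0.0,[0,0,-0.0003],[2,0.1,-0.1]]]}}

```text
clock: 12.0
tool_pos: [0.4531, -0.2496, 0.2262]
eef_rot: [1.706, 0.791, -1.706]
ft_force: [0.1, 0.3, 2.2]
gripper_width: 0.0129
```

```bash
python3 -c "
from h import *
st();s=snap('scene','scene8.png');crop('scene8.png','c13.png',78,225,140,285,11);snap('wrist','wrist8.png')"
```

```text
t 12.0 p [ 0.4531 -0.2496  0.2262] yaw -130.3 tilt [-0.     0.001 -1.   ] F [0.1 0.3 2.2] Tq [-0.01 -0.08  0.1 ] w 0.0129 q7 -1.03
```

View pics/c13.png

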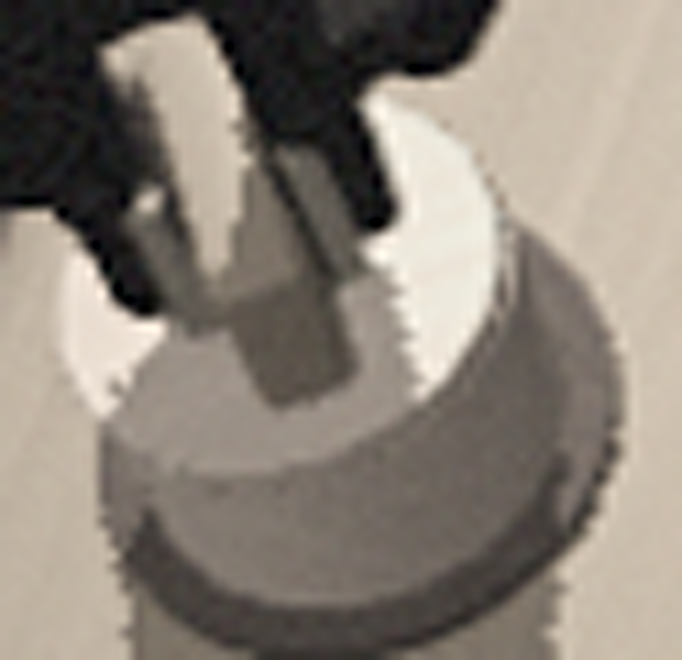

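View pics/wrist8.png

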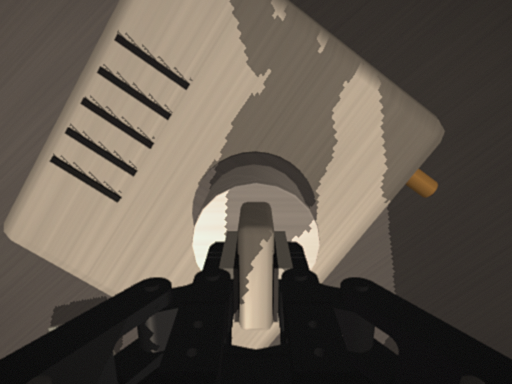

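The flange now meets the neck with no gap band showing. One small snug more.

Request:
{"fn": "carry_out", "kwargs": {"commands": [[0.0,[0.0002,0,0],[2.5,0,0]]]}}

```text
clock: 12.2
tool_pos: [0.4535, -0.2496, 0.2262]
eef_rot: [1.735, 0.76, -1.733]
ft_force: [-0.4, 1.6, 7.3]
gripper_width: 0.0127
```

```bash
python3 -c "
from h import *
st()"
```

```text
t 12.2 p [ 0.4535 -0.2496  0.2262] yaw -132.7 tilt [ 0.001  0.001 -1.   ] F [-0.4  1.6  7.3] Tq [0.26 0.14 0.19] w 0.0127 q7 -1.06
```

Request:
{"fn": "carry_out", "kwargs": {"commands": [[0.0,[0.0001,0,0],[2,0,0]]]}}

```text
clock: 12.3
tool_pos: [0.4536, -0.2494, 0.2262]
eef_rot: [1.757, 0.735, -1.755]
ft_force: [-0.5, 0.7, 3.0]
gripper_width: 0.0128
```

```bash
python3 -c "
from h import *
st()"
```

```text
t 12.3 p [ 0.4536 -0.2494  0.2262] yaw -134.6 tilt [ 0.001  0.001 -1.   ] F [-0.5  0.7  3. ] Tq [0.17 0.13 0.29] w 0.0128 q7 -1.09
```

Torque is rising (0.29 N m), so it is just tight. Releasing and retreating straight up.

Request:
{"fn": "carry_out", "kwargs": {"commands": [[0.0,[0,0,0],[0,0,0]],[0.5,[0,0,0],[0,0,0]],[0.5,[0,0,0],[0,0,0]],[0.5,[0,0,0],[0,0,0]],[0.5,[0,0,0],[0,0,0]]], "newtons": 20}}

```text
clock: 12.8
tool_pos: [0.4532, -0.2494, 0.2253]
eef_rot: [1.754, 0.737, -1.755]
ft_force: [0.1, 0.3, 0.2]
gripper_width: 0.0427
```

Request:
{"fn": "carry_out", "kwargs": {"commands": [[0.5,[-0.005,0,0],[0,0,0]],[0.5,[-0.01,0,0],[0,0,0]],[0.5,[-0.02,0,0],[0,0,0]],[0.5,[-0.03,0,0],[0,0,0]],[0.5,[-0.03,0,0],[0,0,0]],[0.5,[-0.02,0,0],[0,0,0]],[0.5,[0,0,0],[0,0,0]],[0.5,[0,0,0],[0,0,0]]]}}

```text
clock: 13.6
tool_pos: [0.4523, -0.2504, 0.3487]
eef_rot: [1.755, 0.734, -1.756]
ft_force: [0.2, 0.6, 0.6]
gripper_width: 0.0429
```

```bash
python3 -c "
from h import *
st();s=snap('scene','scene9.png');crop('scene9.png','c14.png',78,225,140,285,10);snap('wrist','wrist9.png');snap('top','top9.png')"
```

```text
t 13.6 p [ 0.4523 -0.2504  0.3487] yaw -134.6 tilt [-0. -0. -1.] F [0.2 0.6 0.6] Tq [-0.03  0.01 -0.02] w 0.0429 q7 -1.25
```

View pics/scene9.png

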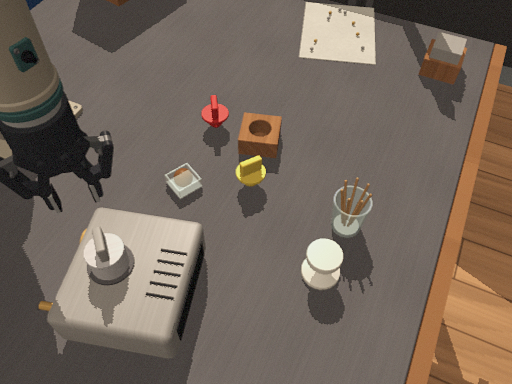

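View pics/c14.png

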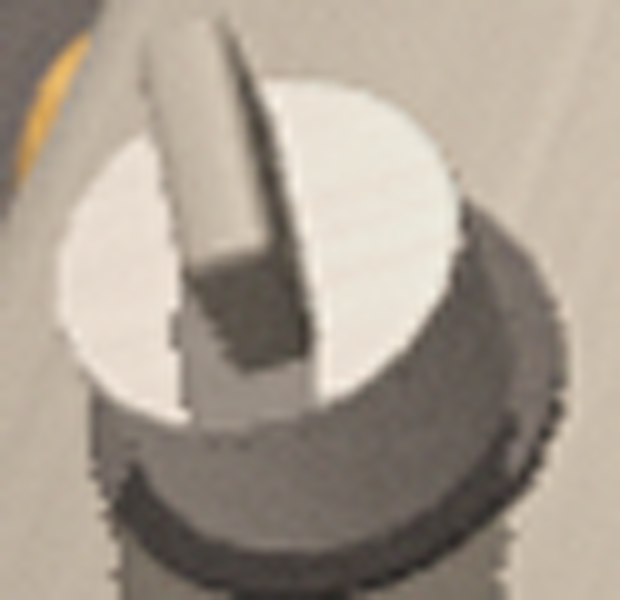

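View pics/wrist9.png

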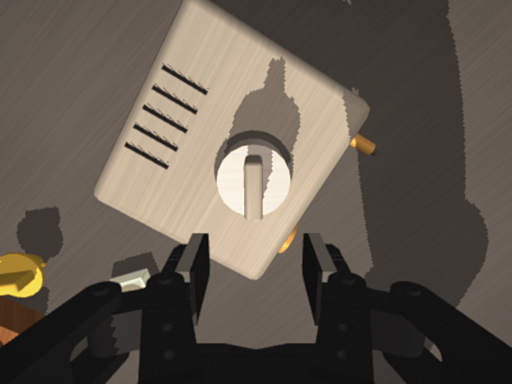

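View pics/top9.png

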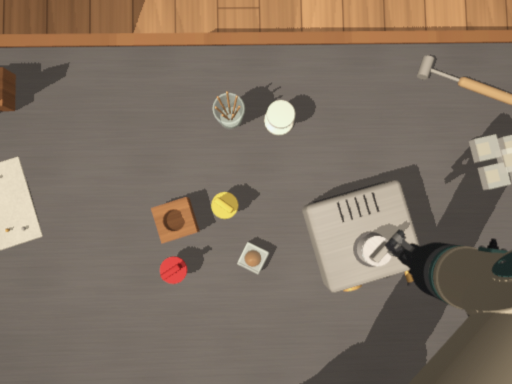

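The plug sits flat on the neck (scene (105,252), no rim gap). The gripper is clear, and the bystanders are where they were. Handing in.

```bash
python3 -c "
from h import *
job_done();st()"
```

```text
the job is handed in; nothing more can be done
the job is handed in; nothing more can be done
```

The plug is in the filler neck with its flange flat on the rim. I handed the job in at about 13.7 s of the 67 s allowed.

- **Setting it in:** I lifted the grey plug from its rest and lowered it into the neck. The first contact peaked at about 14 N.
- **Backing off:** The plug seems to have dropped straight into the thread starts on the way down. It came to rest about 4 mm above the rim, not the 15 mm expected with pins on the ledges. I still turned it counter-clockwise under light pressure. It went about 12° and jammed softly at 0.29 N m, which fits pins at the stop in their starts. I therefore never felt a separate drop.
- **Running in:** Clockwise it went down at about the thread's pitch. It stopped sinking after about 1.1 rad, and I turned it about 0.3 rad more until the torque reached 0.29 N m. Then I let go and raised the gripper about 12 cm clear.

**Last checks:**
- **Forces:** The force on the gripper was zero within noise after letting go. The highest readings, which came only at the ends of moves, were 14 N (limit 35 N) and 0.29 N m about the plug's axis (limit 0.7 N m).
- **Pictures:** The last pictures show no gap between flange and rim, and the other things on the bench look unmoved.

**Disagreement:** My camera estimates put the rim at 0.136 to 0.138 m, but contact showed it at about 0.142 m. I went by touch.

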